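# Put the long drill bit away in its storage tube

## Robot

A 6-joint arm with a two-finger parallel gripper is mounted at the origin on the work surface. World frame = base frame: x ahead of the robot, y to its left, z up, the work surface at z = 0. Lengths are in m, angles in rad, forces in N, time in s.
With the tool pointing down it reaches from about 0.35 to 0.925 m from the base axis. Payload 6.4 kg.
Tool frame: the origin (TCP) lies midway between the tips of the shut fingers; the grasp point (between the pads) lies 19 mm behind it; z points along the fingers, y is the line along which they close (so a half turn about z gives the same grasp; the last joint's range is limited). The gripper opens to 94 mm and grips with 3 to 60 N. Pads are 16 mm wide; open, the fingers measure 119 mm over their backs; the gripper's body (75 mm by 177 mm) begins 78 mm behind the grasp point.
Start: joints at [-1.334, 0.245, 1.558, -0, 1.339, -0.174], TCP at [0.26, -0.596, 0.205] pointing down, gripper open.
Joint ranges: [-3.13, 3.13], [-1.02, 2.26], [0.13, 2.54], [-0.95, 4.09], [0.21, 2.88], [-2.74, 2.74]. Speed limits (rad/s): [2.57, 2.57, 3.14, 3.14, 3.14, 3.14].

## Interface

Orientations are given as a unit quaternion [w, x, y, z].
In Python, from station import * gives the robot as it stands.
- The arm moves only by the shell command python3 -m jog 'ROWS' [FORCE]. ROWS is JSON, a list of rows, each a list of 3 entries, a list of its own where there are three numbers: the shift along the tool's x, y, z normalised to -1 to 1, where 1 is 25 mm, then the turn, a rotation vector about the tool's x, y, z normalised to -1 to 1, where 1 is 5 degrees, then the opening, from 0 (shut) to 1 (fully open). In form: [[[tx, ty, tz], [ax, ay, az], gripper], ...]. A call has exactly 8 rows; each row shifts and turns the commanded pose from where the row before left it, along the tool's axes as they then stand; what a row does not reach is not made up. A row lasts 1/8 s, in which the tool goes at most 62.5 mm and 10.7 degrees, less where a joint would pass 70% of its speed; a pose out of reach is approached as far as the arm can. A call with a number of a shift or a turn outside -1 to 1 is refused whole. A call with a gripper value outside its range is refused whole. The fingers move at their own pace and stop on an object; FORCE is the grip in N (left out, the last holds). Time passes only in rows, so rows that do not move let the fingers close, or fill a call up. It gives the time, the measured TCP pose, the force, the opening and the grip force at its end, in the units of the state.
- get_state(): the state, without advancing time (a new reading comes with each control period).
- grab_frame(name): name is "side" or "top" or "wrist"; returns the picture (420x560x3 uint8, red, green, blue); there is no depth.
- camera_info(name): a dict with "intrinsics" (3x3 intrinsics, pixels), "camera_from_world" (4x4, takes a point from world to camera coordinates); the wrist camera has in their place "T_tool_cam" (4x4, takes a point from camera to tool coordinates, whose origin is the TCP and whose axes are the flange's). Camera axes: x right, y down, z forward; pixel columns grow to the right and rows downward; lengths in m; the calibration is good to about 2 mm. A picture is of the moment at which its call begins: read the wrist's pose just before it. camera_info takes no time and is no camera call.
- close_job(): hands the job in; it is judged then, once.
Trained networks look in the newest picture that a camera, given by its name, has taken for a name from the list of things; names that differ only in an ending like _2 or _b are one class to them, and where a whole thing is asked for, a point or a joint stands for the part that bears it (a point fixed in the world has none). Each returns a list of dicts, best first, with "conf" (0 to 1); they miss things now and then, are a little off and sometimes report something else, mostly with a low value. They report only what shows in the picture. A call takes as long as a camera call. They do not tell look-alikes from the thing itself.
- find_in(name, camera): "at" ([x, y, z] in m, in world coordinates, good to about 4 mm: the middle of the surface that is visible of it).
- place_of(name, camera): "at" ([x, y, z] in m, in world coordinates, good to about 4 mm: a listed point, or the origin of a listed thing).
The state is a dict: "clock": time; "joint_positions": joint angles; "qvel": joint speeds; "joint_torque": joint torques, N m; "tool_pos": TCP position; "tool_rot": TCP orientation; "ft_force": force on the tool from outside, world axes, zero at the start; "wrist_torque": the same for the moment, N m; "grip_width": opening from 0.0 (shut) to 1.0 (fully open); "grasp_force": force on a finger pad.
Only numpy, scipy, OpenCV 4.12 (cv2) and the standard library are available. Lean on these libraries where they do the work, as an engineer would, in place of code of your own. Each camera call takes 0.05 s, during which the arm holds its last target. There are 200 camera calls.

## Task

Put the long drill bit away: draw it out of the slanted wooden rest and push it upright, point down, into a grey tube of the storage stand until its red collar sits on the tube's rim, then let go. A cushion pad sits part way down each tube; in one tube it is stiff but slides down when pressed firmly, in the other two it is jammed solid, and they all look alike, so feel for the one that gives. Leave the other things on the bench where they are.

Things in the scene. Friction and masses are not known exactly. Their poses are not given: they have to be found in the camera images.
- bit: long drill bit, 125 mm, 90 g, loose. Origin: centre of its point end; z runs along the bit from point to shank. Dark fluted part 8 mm wide, z 0-70 mm (nose tapers to 5 mm); red collar 16 mm wide, z 70-78 mm; bare steel shank 10 mm wide, z 78-125 mm, where to grip it. Starts in the rest, shank up, leaning 23 degrees to the rest's +x (away from the robot)
- bit_collar (a point): centre of the underside of the bit's red collar, 70 mm from the point; axes as the bit's
- bit_grip (a point): middle of the bit's shank, 104 mm from the point and 26 mm above the top of the collar; axes as the bit's
- rest: slanted wooden rest screwed to the bench, base 110 x 80 mm, highest edge 99 mm up: a light block with an 11 mm bore tilted 23 degrees in the rest's xz plane, the bit's shank leaning to +x. Origin: centre of its underside. The bit comes out only along its own axis, 70 mm of it is in and below the block
- rest_mouth (a point): centre of the upper mouth of the rest's bore, 90 mm above the bench; axes as the rest's
- stand: stand screwed to the bench: wooden base 70 x 200 x 20 mm, three upright grey tubes in a row along its y, 60 mm apart, 22 mm wide, bore 10.5 mm, rims 105 mm above the bench. Cork pad in each bore 35 mm below the rim: in one tube (not to be seen which) it slides 39 mm further down when pressed with about 7 N and stays; in the others it never moves. Origin: centre of underside
- mouth_a (a point): centre of the mouth of the tube at the stand's +y end, at rim height; axes as the stand's
- mouth_b (a point): centre of the mouth of the middle tube, at rim height; axes as the stand's
- mouth_c (a point): centre of the mouth of the tube at the stand's -y end, at rim height; axes as the stand's
- pencil: bystander, to be left alone: flat red carpenter's pencil, 170 x 13 x 9 mm, lying along its own x; origin at the centre of its underside
- offcut: bystander, to be left alone: light wood offcut, 60 x 40 x 25 mm; origin at the centre of its underside
- glue: bystander, to be left alone: white glue bottle with orange cap, 52 mm wide, 140 mm tall; origin at the centre of its underside
- tub: bystander, to be left alone: yellow screw-top tub with white lid, 90 mm wide, 80 mm tall; origin at the centre of its underside
- screwdriver: bystander, to be left alone: screwdriver lying along its own x; origin at the middle of the tool
- tape: bystander, to be left alone: yellow tape measure, 70 x 40 x 60 mm; origin at the centre of its underside
- tray: bystander, to be left alone: small open wooden tray with one divider, 160 x 120 x 35 mm; origin at the centre of its underside
Things that resemble listed ones, but are neither listed nor needed, are in the scene too. What is shaped like the rest but blue or turquoise is not meant.

How it is judged:
By the outcome, as a careful person would: the job done as asked, in the order asked, and still so for the second after the job is handed in, with the robot touching nothing.
It also fails if it takes over 61 s, if anything falls off the work surface, if the arm or the gripper's body presses on something with over 40 N, if the wrist force passes 120 N, or if a joint passes its speed limit or range.

## Working session

There is one attempt and no reset: what is moved stays moved. The work goes in short steps, Python scripts to look and compute and a shell command to move; the robot and the scene stay as the last step left them, time stands still between calls to the robot, and variables do not carry over. Pictures are saved under pics/ and viewed, at most 10 in all, crops included, and the job is handed in when it is done.

```bash
ls; mkdir -p pics; python3 - <<'E'
from station import *
import cv2
s=get_state();print(s)
for c in("side","top"):
    cv2.imwrite(f"pics/{c}0.png",grab_frame(c)[:,:,::-1])
    for n in("rest_mouth","rest","bit_grip","bit_collar","mouth_a","mouth_b","mouth_c","stand","bit"):
        print(c,n,[(round(d["conf"],2),[round(float(v),3) for v in d["at"]]) for d in place_of(n,c)[:3]])
print(camera_info("wrist")); print(camera_info("top"));print(get_state()["clock"])
E
```

```text
pics
{'clock': 0.0, 'joint_positions': array([-1.33409413e+00,  2.45764060e-01,  1.55899259e+00,  3.01958230e-06,
        1.33869269e+00, -1.74073410e-01]), 'qvel': array([ 0.00048612,  0.00087464,  0.00170087, -0.00148426, -0.00063981,
        0.00158487]), 'joint_torque': array([-1.60337229e-03, -4.15829587e+01, -3.14607954e+01,  6.83527580e-02,
        3.32006626e-02, -1.44844744e-04]), 'tool_pos': array([ 0.25943967, -0.5953345 ,  0.20438887]), 'tool_rot': array([-9.27934553e-04,  9.78981616e-01,  2.03946397e-01, -2.75975049e-05]), 'ft_force': array([0.06979047, 0.81360028, 0.02165852]), 'wrist_torque': array([ 0.0415938 , -0.01371898, -0.00871   ]), 'grasp_force': 0.0, 'grip_width': 0.9997774113518448}
side rest_mouth [(0.97, [0.594, 0.363, 0.089]), (0.82, [0.494, 0.202, 0.092]), (0.81, [0.628, 0.063, 0.089])]
side rest [(0.84, [0.614, 0.064, -0.001]), (0.71, [0.574, 0.357, 0.001]), (0.68, [0.475, 0.195, 0.0])]
side bit_grip [(0.49, [0.506, 0.197, 0.124]), (0.34, [0.494, -0.135, 0.002])]
side bit_collar [(0.61, [0.495, 0.197, 0.091])]
side mouth_a [(0.93, [0.501, -0.071, 0.102])
[... 1364 characters left out ...]
],
       [ 9.99999673e-01,  4.27566287e-04, -6.86795120e-04,
         1.30860366e-03],
       [ 7.66342215e-04, -2.28567832e-01,  9.73527688e-01,
        -1.80396983e-01],
       [ 0.00000000e+00,  0.00000000e+00,  0.00000000e+00,
         1.00000000e+00]])}
{'intrinsics': array([[537.60402333,   0.        , 276.01902496],
       [  0.        , 537.60402333, 196.45025069],
       [  0.        ,   0.        ,   1.        ]]), 'camera_from_world': array([[-0.00369252, -0.9999713 ,  0.00661484,  0.03018601],
       [-0.99425842,  0.00296385, -0.1069645 ,  0.54912115],
       [ 0.10694183, -0.00697183, -0.99424084,  1.37935413],
       [ 0.        ,  0.        ,  0.        ,  1.        ]])}
1.0
```

View pics/top0.png

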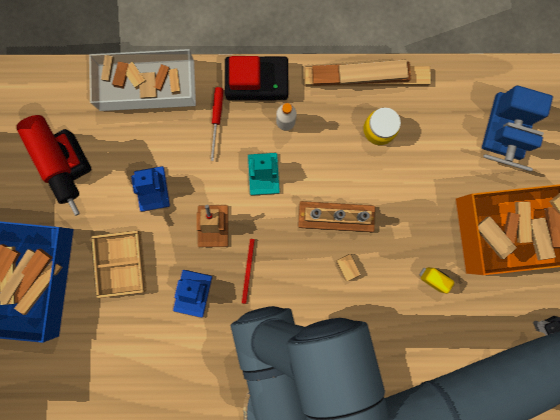

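View pics/side0.png

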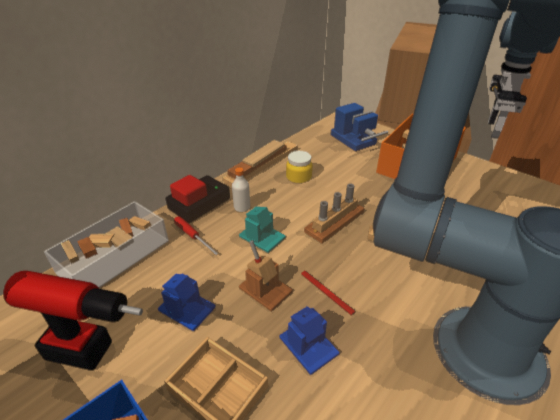

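Rest-shaped things in the top picture: wooden (213,225) with the bit in it, blue (150,188), blue (193,292) and turquoise (263,172). Only the wooden one fits. I'll confirm it in an enlarged crop.

```bash
python3 - <<'E'
import cv2,numpy as np
t=cv2.imread("pics/top0.png");s=cv2.imread("pics/side0.png")
a=cv2.resize(t[195:255,185:245],(400,400),interpolation=cv2.INTER_CUBIC)
b=cv2.resize(s[235:315,225:305],(400,400),interpolation=cv2.INTER_CUBIC)
cv2.imwrite("pics/crop1.png",np.hstack([a,b]))
E
cat > h.py <<'E'
from station import *
import numpy as np, cv2
from scipy.spatial.transform import Rotation as Ro
def R(q): return Ro.from_quat(np.roll(q,-1))
def tool(yaw=0,tilt=0):
    "tool x at yaw (deg) from world x, leaning so that z has a part -sin(tilt) along tool x"
    return Ro.from_euler('z',yaw,degrees=True)*Ro.from_euler('x',180,degrees=True)*Ro.from_euler('y',-tilt,degrees=True)
def goto(p,Rt=None,n=None,s=None):
    "rows (shift, turn in row units) from the present pose to TCP p, orientation Rt"
    s=s or get_state();R0=R(s['tool_rot']);p0=s['tool_pos'];Rt=Rt or R0
    d=np.array(p)-p0;rv=(R0.inv()*Rt).as_rotvec(degrees=True)
    n=n or int(np.ceil(max(np.abs(rv).max()/5,np.linalg.norm(d)/.025,1)))
    print("n",n,"turn/row",np.round(rv/n/5,3))
    for k in range(n):
        print(np.round((R0*Ro.from_rotvec(rv*k/n,degrees=True)).inv().apply(d/n)/.025,3).tolist())
E
python3 - <<'E'
from h import *
goto([.30,-.45,.30],tool(0,0))
E
```

```text
n 8 turn/row [0.    0.    0.588]
[0.477, -0.588, -0.473]
[0.446, -0.612, -0.473]
[0.414, -0.634, -0.473]
[0.381, -0.654, -0.473]
[0.347, -0.673, -0.473]
[0.312, -0.69, -0.473]
[0.276, -0.705, -0.473]
[0.239, -0.718, -0.473]
```

View pics/crop1.png

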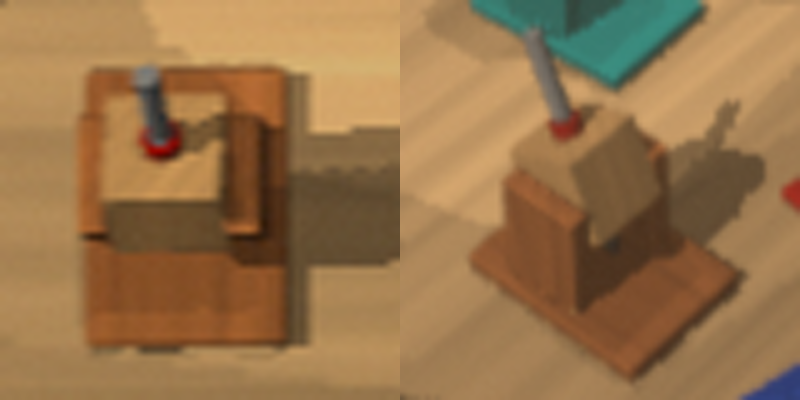

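The crop confirms it: a wooden rest with a light block, its red collar at (160,140), and the shank leaning up in the image, which is world +x. The base edges line up with the image, so the rest's yaw is about 0. Now I move over to it.

```bash
python3 -m jog '[[[0.48,-0.59,-0.47],[0,0,0.59],1],[[0.45,-0.61,-0.47],[0,0,0.59],1],[[0.41,-0.63,-0.47],[0,0,0.59],1],[[0.38,-0.65,-0.47],[0,0,0.59],1],[[0.35,-0.67,-0.47],[0,0,0.59],1],[[0.31,-0.69,-0.47],[0,0,0.59],1],[[0.28,-0.7,-0.47],[0,0,0.59],1],[[0.24,-0.72,-0.47],[0,0,0.59],1]]' 30
python3 - <<'E'
from h import *
goto([.60,.19,.30],tool(0,0))
E
```

```text
clock: 2.0
tool_pos: [0.3005, -0.4497, 0.2999]
tool_rot: [0.0, 1.0, -0.001, 0.0]
ft_force: [0.6, -0.3, 1.0]
grip_width: 1.002
grasp_force: 0.0
n 29 turn/row [ 0.    -0.    -0.001]
[0.411, -0.883, -0.0]
[0.411, -0.883, -0.0]
[0.411, -0.883, -0.0]
[0.411, -0.883, -0.0]
[0.411, -0.883, -0.0]
[0.411, -0.883, -0.0]
[0.411, -0.883, -0.0]
[0.411, -0.883, -0.0]
[0.411, -0.883, -0.0]
[0.411, -0.883, -0.0]
[0.411, -0.883, -0.0]
[0.412, -0.883, -0.0]
[0.412, -0.883, -0.0]
[0.412, -0.883, -0.0]
[0.412, -0.883, -0.0]
[0.412, -0.883, -0.0]
[0.412, -0.883, -0.0]
[0.412, -0.883, -0.0]
[0.412, -0.883, -0.0]
[0.412, -0.883, -0.0]
[0.412, -0.883, -0.0]
[0.412, -0.883, -0.0]
[0.412, -0.883, -0.0]
[0.413, -0.883, -0.0]
[0.413, -0.883, -0.0]
[0.413, -0.882, -0.0]
[0.413, -0.882, -0.0]
[0.413, -0.882, -0.0]
[0.413, -0.882, -0.0]
```

```bash
python3 -m jog '[[[0.6,-1,0],[0,0,0],1],[[0.6,-1,0],[0,0,0],1],[[0.6,-1,0],[0,0,0],1],[[0.6,-1,0],[0,0,0],1],[[0.6,-1,0],[0,0,0],1],[[0.6,-1,0],[0,0,0],1],[[0.6,-1,0],[0,0,0],1],[[0.6,-1,0],[0,0,0],1]]'
python3 -m jog '[[[0.4,-1,0],[0,0,0],1],[[0.4,-1,0],[0,0,0],1],[[0.4,-1,0],[0,0,0],1],[[0.4,-1,0],[0,0,0],1],[[0.2,-1,0],[0,0,0],1],[[0,-1,0],[0,0,0],1],[[0,-0.5,0],[0,0,0],1],[[0,0,0],[0,0,0],1]]'
cat > look.py <<'E'
from h import *
import sys
f=grab_frame("wrist");cv2.imwrite("pics/%s.png"%sys.argv[1],f[:,:,::-1]);print(get_state()["tool_pos"])
for n in sys.argv[2:]: print(n,[(round(d["conf"],2),[round(float(v),4) for v in d["at"]]) for d in place_of(n,"wrist")[:4]])
E
python3 look.py w1 mouth_a stand rest_mouth bit_grip bit_collar

```

```text
clock: 3.0
tool_pos: [0.421, -0.2496, 0.2996]
tool_rot: [0.0, 1.0, -0.001, 0.0]
ft_force: [-0.1, -0.0, -0.5]
grip_width: 0.998
grasp_force: 0.0
clock: 4.0
tool_pos: [0.4658, -0.0877, 0.2996]
tool_rot: [0.0, 1.0, -0.0, 0.0]
ft_force: [-0.3, -0.3, -0.0]
grip_width: 1.001
grasp_force: 0.0
[ 0.46580509 -0.08822929  0.29957656]
mouth_a [(0.88, [0.5052, -0.0682, 0.1009]), (0.74, [0.5017, -0.1335, 0.1091]), (0.74, [0.4924, -0.1891, 0.1037]), (0.49, [0.355, 0.1082, -0.0009])]
stand [(0.64, [0.4952, -0.1309, -0.0019])]
rest_mouth [(0.82, [0.4916, 0.1961, 0.0917]), (0.56, [0.6305, 0.0598, 0.0955])]
bit_grip [(0.68, [0.5098, 0.1957, 0.1186])]
bit_collar [(0.64, [0.4981, 0.1918, 0.0903]), (0.56, [0.3636, -0.1595, -0.0014])]
```

View pics/w1.png

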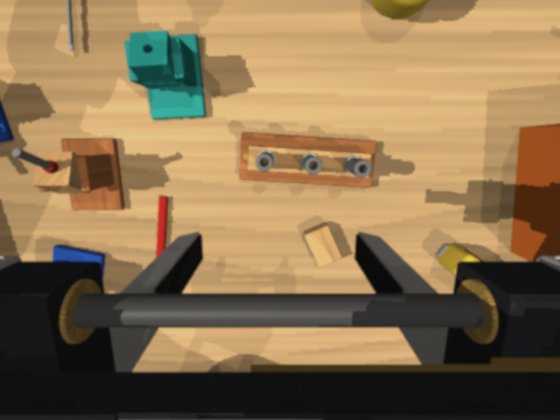

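The wrist picture shows the tube mouths at about (264,161), (313,164) and (360,168), and the bit in the rest at (15,153)–(50,168). The networks agree with this. Next, the tilted pre-grasp pose.

```bash
python3 - <<'E'
from h import *
u=np.array([.391,0,.9205]);G=np.array([.493,.197,.09])+.034*u
goto(G+u*.09,tool(0,23),16)
E
```

```text
n 16 turn/row [-0.    -0.287 -0.001]
[0.188, -0.714, 0.238]
[0.194, -0.714, 0.233]
[0.2, -0.714, 0.228]
[0.205, -0.714, 0.223]
[0.211, -0.714, 0.218]
[0.217, -0.714, 0.213]
[0.222, -0.714, 0.207]
[0.227, -0.714, 0.201]
[0.232, -0.714, 0.196]
[0.237, -0.714, 0.19]
[0.242, -0.714, 0.184]
[0.247, -0.714, 0.178]
[0.251, -0.714, 0.171]
[0.255, -0.714, 0.165]
[0.259, -0.714, 0.159]
[0.263, -0.714, 0.152]
```

```bash
python3 -m jog '[[[0.19,-0.71,0.23],[0,-0.29,0],0.6],[[0.19,-0.71,0.23],[0,-0.29,0],0.6],[[0.2,-0.71,0.23],[0,-0.29,0],0.6],[[0.2,-0.71,0.22],[0,-0.29,0],0.6],[[0.21,-0.71,0.22],[0,-0.29,0],0.6],[[0.22,-0.71,0.21],[0,-0.29,0],0.6],[[0.22,-0.71,0.21],[0,-0.29,0],0.6],[[0.23,-0.71,0.2],[0,-0.29,0],0.6]]'
python3 -m jog '[[[0.23,-0.71,0.2],[0,-0.29,0],0.6],[[0.24,-0.71,0.19],[0,-0.29,0],0.6],[[0.24,-0.71,0.18],[0,-0.29,0],0.6],[[0.25,-0.71,0.18],[0,-0.29,0],0.6],[[0.25,-0.71,0.17],[0,-0.29,0],0.6],[[0.25,-0.71,0.16],[0,-0.29,0],0.6],[[0.26,-0.71,0.16],[0,-0.29,0],0.6],[[0.26,-0.71,0.15],[0,-0.29,0],0.6]]'
python3 look.py w2 rest_mouth bit_grip bit_collar
```

```text
clock: 5.3
tool_pos: [0.5038, 0.0546, 0.2518]
tool_rot: [-0.0, 0.995, -0.001, -0.102]
ft_force: [0.2, -0.7, -0.0]
grip_width: 0.598
grasp_force: 0.0
clock: 6.3
tool_pos: [0.5414, 0.1969, 0.2039]
tool_rot: [0.0, 0.979, -0.001, -0.202]
ft_force: [0.1, -0.1, -0.6]
grip_width: 0.599
grasp_force: 0.0
[0.54119252 0.1984121  0.20263964]
rest_mouth [(0.81, [0.6298, 0.0624, 0.0911]), (0.7, [0.494, 0.198, 0.089]), (0.59, [0.5965, 0.365, 0.0934]), (0.58, [0.4938, -0.132, -0.0015])]
bit_grip [(0.71, [0.5084, 0.1967, 0.124])]
bit_collar [(0.74, [0.4963, -0.1327, -0.0058]), (0.67, [0.4965, 0.1973, 0.0896])]
```

View pics/w2.png

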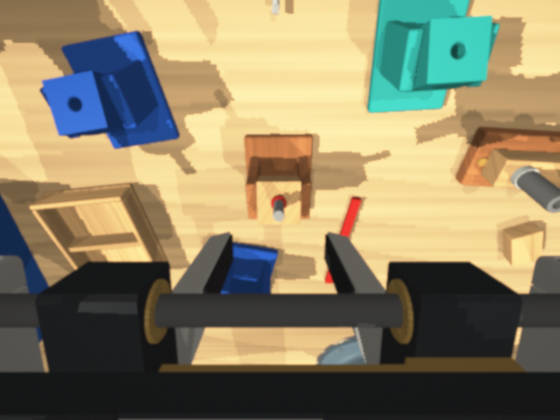

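The bit shows end-on at (279,207), midway between the fingers, so I descend along its axis and grip.

```bash
python3 -m jog '[[[0.04,0,0.7],[0,0,0],0.6],[[0,0.03,0.7],[0,0,0],0.6],[[0,0,0.7],[0,0,0],0.6],[[0,0,0.7],[0,0,0],0.6],[[0,0,0.7],[0,0,0],0.6],[[0,0,0.5],[0,0,0],0.6],[[0,0,0.3],[0,0,0],0.6],[[0,0,0],[0,0,0],0.6]]'
python3 look.py w3
```

```text
clock: 7.5
tool_pos: [0.4994, 0.1952, 0.105]
tool_rot: [-0.0, 0.98, -0.001, -0.201]
ft_force: [-0.1, 0.8, -0.6]
grip_width: 0.596
grasp_force: 0.0
[0.49995756 0.19526265 0.10554045]
```

View pics/w3.png

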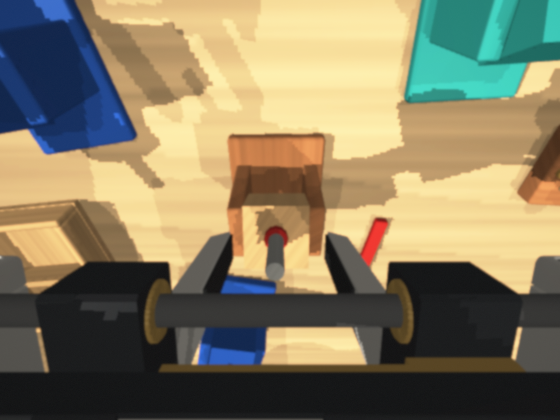

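```bash
python3 - <<'E'
from h import *
c=camera_info("wrist");T=np.linalg.inv(c["T_tool_cam"]);K=c["intrinsics"]
for z in(.015,.007,-.040):
  for x in(0,.003):
    p=K@(T@[x,0,z,1])[:3];print(z,x,p[:2]/p[2])
import cv2
i=cv2.imread("pics/w3.png")[215:295,235:320];cv2.imwrite("pics/c3.png",cv2.resize(i,None,fx=7,fy=7,interpolation=cv2.INTER_CUBIC))
E
```

```text
0.015 0 [276.5955039  237.45668906]
0.015 0.003 [276.59174786 233.16645382]
0.007 0 [276.51978299 241.44121105]
0.007 0.003 [276.51561425 236.99514208]
-0.04 0 [275.91799931 273.10776403]
-0.04 0.003 [275.90983381 267.45927705]
```

View pics/c3.png

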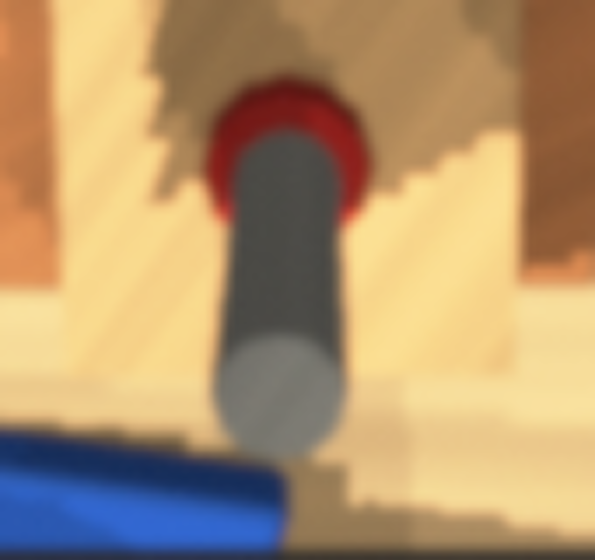

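The shank top is at (275,271) and the collar at (276,239), within about 1 mm of the tool axis. Gripping now, then drawing it out along the axis.

```bash
python3 -m jog '[[[0.04,0,0],[0,0,0],0.3],[[0,0,0],[0,0,0],0],[[0,0,0],[0,0,0],0],[[0,0,0],[0,0,0],0],[[0,0,0],[0,0,0],0],[[0,0,0],[0,0,0],0],[[0,0,0],[0,0,0],0],[[0,0,0],[0,0,0],0]]' 45
python3 -m jog '[[[0,0,-0.2],[0,0,0],0],[[0,0,-0.4],[0,0,0],0],[[0,0,-0.5],[0,0,0],0],[[0,0,-0.5],[0,0,0],0],[[0,0,-0.5],[0,0,0],0],[[0,0,-0.5],[0,0,0],0],[[0,0,-0.6],[0,0,0],0],[[0,0,-0.8],[0,0,0],0]]'
python3 - <<'E'
from h import *
goto([.502,.04,.25],tool(0,0),8)
E
```

```text
clock: 8.55
tool_pos: [0.5004, 0.1955, 0.105]
tool_rot: [-0.0, 0.98, -0.0, -0.201]
ft_force: [-1.0, 2.2, 0.4]
grip_width: 0.099
grasp_force: 45.0
clock: 9.55
tool_pos: [0.5408, 0.1947, 0.198]
tool_rot: [0.0, 0.98, -0.001, -0.201]
ft_force: [0.5, 0.8, -0.1]
grip_width: 0.093
grasp_force: 45.0
n 8 turn/row [ 0.001  0.579 -0.002]
[-0.279, 0.774, -0.163]
[-0.271, 0.774, -0.176]
[-0.262, 0.774, -0.19]
[-0.252, 0.774, -0.203]
[-0.242, 0.774, -0.216]
[-0.23, 0.774, -0.228]
[-0.219, 0.774, -0.239]
[-0.207, 0.774, -0.25]
```

```bash
python3 -m jog '[[[-0.28,0.77,-0.16],[0,0.58,0],0],[[-0.27,0.77,-0.18],[0,0.58,0],0],[[-0.26,0.77,-0.19],[0,0.58,0],0],[[-0.25,0.77,-0.2],[0,0.58,0],0],[[-0.24,0.77,-0.22],[0,0.58,0],0],[[-0.23,0.77,-0.23],[0,0.58,0],0],[[-0.22,0.77,-0.24],[0,0.58,0],0],[[-0.21,0.77,-0.25],[0,0.58,0],0]]'
python3 -m jog '[[[0,0.7,0],[0,0,0],0],[[0,0.7,0],[0,0,0],0],[[0,0.7,0],[0,0,0],0],[[0,0.7,0.2],[0,0,0],0],[[0,0.7,0.2],[0,0,0],0],[[0,0.6,0.2],[0,0,0],0],[[0,0.3,0.2],[0,0,0],0],[[0,0,0],[0,0,0],0]]'
python3 look.py w4 mouth_a bit_grip bit_collar; python3 -c "
from h import *
s=get_state();print(s['tool_rot'],s['ft_force'])"
```

```text
clock: 10.55
tool_pos: [0.5017, 0.0401, 0.2507]
tool_rot: [0.001, 1.0, -0.001, 0.002]
ft_force: [0.7, -0.2, -0.9]
grip_width: 0.097
grasp_force: 45.0
clock: 11.55
tool_pos: [0.5008, -0.069, 0.2283]
tool_rot: [-0.0, 1.0, -0.001, -0.001]
ft_force: [0.3, -0.4, -1.0]
grip_width: 0.097
grasp_force: 45.0
[ 0.50101849 -0.06872333  0.22867704]
mouth_a [(0.96, [0.4921, -0.1925, 0.1042]), (0.8, [0.5023, -0.0701, 0.1011]), (0.75, [0.4728, 0.1951, 0.005]), (0.63, [0.5023, -0.1339, 0.1084])]
bit_grip [(0.77, [0.5018, -0.0732, 0.2505])]
bit_collar [(0.88, [0.5041, -0.0725, 0.212]), (0.64, [0.4895, -0.1934, 0.1021])]
[ 2.57105871e-05  9.99999953e-01 -1.88088093e-04  2.39975879e-04] [-0.16801268 -0.31524635 -1.56330279]
```

View pics/w4.png

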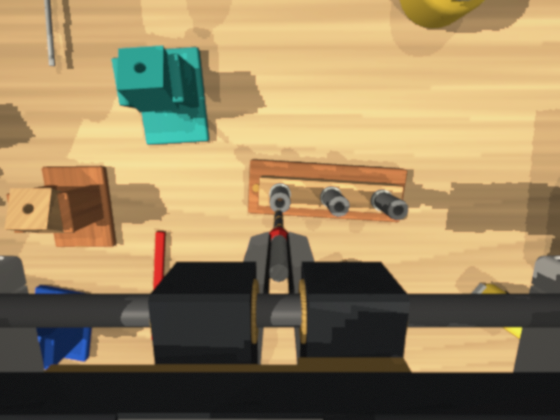

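```bash
cat > m.py <<'E'
from h import *
W=camera_info("wrist");K=W["intrinsics"]
def cam(pos,rot=Ro.from_euler('x',180,degrees=True)):
    T=np.eye(4);T[:3,:3]=rot.as_matrix();T[:3,3]=pos;return np.linalg.inv(T@W["T_tool_cam"])
t=camera_info("top")
views={"w1":(cam([.4658,-.0882,.2996]),K),"w4":(cam([.5010,-.0687,.2287]),K),"top0":(t["camera_from_world"],t["intrinsics"])}
c=np.array([.4987,-.1303]);d=np.array([.087,.996])*.06
for v,(E,K_) in views.items():
    im=cv2.imread(f"pics/{v}.png")
    for nm,k in zip("abc",(1,0,-1)):
        m=np.r_[c+k*d,.105];q=K_@(E@np.r_[m,1])[:3];u=q[:2]/q[2]
        x,y=np.round(u).astype(int);g=cv2.cvtColor(im,cv2.COLOR_BGR2GRAY)[y-9:y+10,x-9:x+10].astype(float)
        r=max(2.5,.0053*K_[0,0]/q[2]) # bore radius px: find darkest disc of that size
        # darkest disc inside brighter ring
        S=8;G=cv2.resize(g,None,fx=S,fy=S,interpolation=cv2.INTER_CUBIC);R_=int(np.ceil(2*r*S))
        yy,xx=np.mgrid[-R_:R_+1,-R_:R_+1]/S;rr=np.hypot(xx,yy)
        k1=(rr<r*.95).astype(float);k2=((rr>=r*1.1)&(rr<r*1.9)).astype(float);ker=k2/k2.sum()-k1/k1.sum()
        f=cv2.filter2D(G,-1,ker);f[:24]=f[-24:]=-1e9;f[:,:24]=f[:,-24:]=-1e9
        j,i=np.unravel_index(f.argmax(),f.shape);px=np.array([x-9.5+(i+.5)/S,y-9.5+(j+.5)/S])
        ray=E[:3,:3].T@np.linalg.inv(K_)@np.r_[px,1];o=-E[:3,:3].T@E[:3,3];w=o+ray*(.105-o[2])/ray[2]
        print(v,nm,"pred",u.round(1),"bore",px.round(1),"world",w[:2].round(4),"score",f.max().round(0))
E
python3 m.py
python3 - <<'E'
import cv2,numpy as np
a=cv2.imread("pics/w4.png")[180:230,260:420];b=cv2.imread("pics/w1.png")[145:185,240:380]
cv2.imwrite("pics/c4.png",np.vstack([cv2.resize(a,(800,250),interpolation=cv2.INTER_CUBIC),cv2.resize(b,(800,229),interpolation=cv2.INTER_CUBIC)]))
E
```

```text
w1 a pred [262.9 160.3] bore [263.2 162.2] world [ 0.5016 -0.0708] score 58.0
w1 b pred [312.3 164.6] bore [313.2 165.4] world [ 0.4977 -0.1315] score 56.0
w1 c pred [361.3 169. ] bore [362.3 168.6] world [ 0.494  -0.1913] score 58.0
w4 a pred [279.1 200.8] bore [279.3 202.7] world [ 0.5019 -0.0707] score 68.0
w4 b pred [338.1 205.8] bore [338.9 206.8] world [ 0.4977 -0.1312] score 67.0
w4 c pred [396.6 210.8] bore [398.4 210.2] world [ 0.4942 -0.1919] score 54.0
top0 a pred [316.3 211.3] bore [316.3 211.7] world [ 0.5029 -0.0706] score 49.0
top0 b pred [340.5 213.3] bore [340.7 213.2] world [ 0.499  -0.1309] score 47.0
top0 c pred [364.7 215.3] bore [365.1 214.7] world [ 0.4951 -0.1911] score 49.0
```

View pics/c4.png

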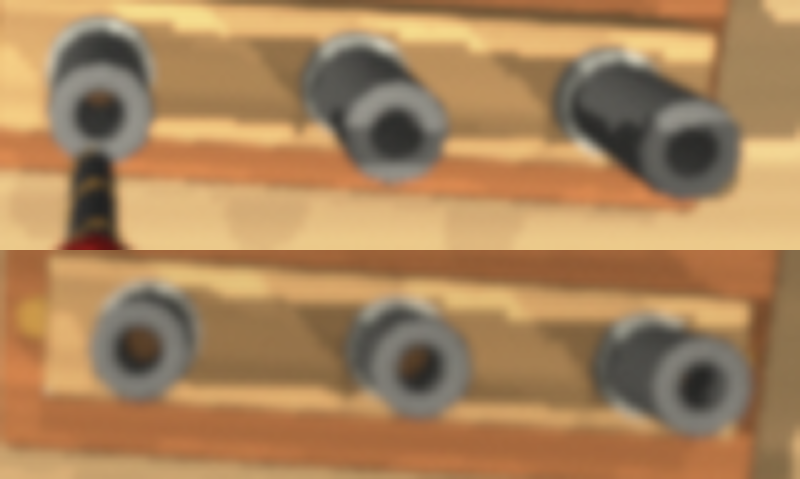

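The bores are measured consistently to about 1 mm from three views: a (.502,-.0707), b (.498,-.1312), c (.4943,-.1914), about 60 mm apart. The tip at (279,211) lines up with bore a in y and is about 1 mm short in x. I lower it into tube a.

```bash
python3 -m jog '[[[0.04,0,0.4],[0,0,0],0],[[0,0,0.4],[0,0,0],0],[[0,0,0.4],[0,0,0],0],[[0,0,0.25],[0,0,0],0],[[0,0,0.15],[0,0,0],0],[[0,0,0.15],[0,0,0],0],[[0,0,0.1],[0,0,0],0],[[0,0,0.1],[0,0,0],0]]'
```

```text
clock: 12.75
tool_pos: [0.5022, -0.0691, 0.1803]
tool_rot: [0.0, 1.0, -0.001, 0.0]
ft_force: [-1.8, -1.1, -0.4]
grip_width: 0.097
grasp_force: 45.0
```

```bash
python3 -m jog '[[[0,0,0.2],[0,0,0],0],[[0,0,0.2],[0,0,0],0],[[0,0,0.2],[0,0,0],0],[[0,0,0.15],[0,0,0],0],[[0,0,0.1],[0,0,0],0],[[0,0,0.06],[0,0,0],0],[[0,0,0.06],[0,0,0],0],[[0,0,0.06],[0,0,0],0]]'; python3 -c "
from h import *
print(get_state()['ft_force'])"
```

```text
clock: 13.75
tool_pos: [0.5028, -0.0691, 0.1563]
tool_rot: [0.0, 1.0, -0.001, 0.001]
ft_force: [-4.3, -0.4, 13.9]
grip_width: 0.102
grasp_force: 45.0
[-4.30423774 -0.38030792 13.92060864]
```

```bash
python3 -m jog '[[[-0.04,0,0.03],[0,0,0],0],[[0,0,0.03],[0,0,0],0],[[0,0,0],[0,0,0],0],[[0,0,0],[0,0,0],0],[[0,0,0],[0,0,0],0],[[0,0,0],[0,0,0],0],[[0,0,0],[0,0,0],0],[[0,0,0],[0,0,0],0]]'
```

```text
clock: 14.75
tool_pos: [0.5026, -0.0692, 0.1561]
tool_rot: [0.0, 1.0, -0.001, 0.002]
ft_force: [-4.6, -0.9, 14.8]
grip_width: 0.095
grasp_force: 45.0
```

Tube a holds 15 N with the tip at pad depth and does not move, so it is jammed. On to b.

```bash
python3 -m jog '[[[0,0,-0.3],[0,0,0],0],[[0,0,-0.5],[0,0,0],0],[[0,0,-0.7],[0,0,0],0],[[0,0,-0.8],[0,0,0],0],[[-0.1,0.5,0],[0,0,0],0],[[-0.1,0.8,0],[0,0,0],0],[[0,0.8,0],[0,0,0],0],[[0,0.3,0],[0,0,0],0]]'
```

```text
clock: 15.75
tool_pos: [0.4958, -0.13, 0.21]
tool_rot: [-0.0, 1.0, -0.001, -0.0]
ft_force: [-0.7, 0.0, -0.7]
grip_width: 0.092
grasp_force: 45.0
```

```bash
python3 -m jog '[[[0.07,-0.01,0],[0,0,0],0],[[0,0,0.2],[0,0,0],0],[[0,0,0.2],[0,0,0],0],[[0,0,0.15],[0,0,0],0],[[0,0,0.15],[0,0,0],0],[[0,0,0.15],[0,0,0],0],[[0,0,0.15],[0,0,0],0],[[0,0,0.15],[0,0,0],0]]'
```

```text
clock: 16.75
tool_pos: [0.4979, -0.1289, 0.1816]
tool_rot: [0.0, 1.0, -0.001, 0.0]
ft_force: [-0.6, -0.4, 0.4]
grip_width: 0.097
grasp_force: 45.0
```

```bash
python3 -m jog '[[[0,0,0.2],[0,0,0],0],[[0,0.02,0.2],[0,0,0],0],[[0,0,0.2],[0,0,0],0],[[0,0,0.2],[0,0,0],0],[[0,0,0.1],[0,0,0],0],[[0,0,0.06],[0,0,0],0],[[0,0,0.06],[0,0,0],0],[[0,0,0.08],[0,0,0],0]]'
```

```text
clock: 17.75
tool_pos: [0.4983, -0.1292, 0.1554]
tool_rot: [0.0, 1.0, -0.001, 0.001]
ft_force: [-2.0, -0.0, 6.4]
grip_width: 0.1
grasp_force: 45.0
```

```bash
python3 -m jog '[[[-0.02,0,0.1],[0,0,0],0],[[0,0,0.1],[0,0,0],0],[[0,0,0.05],[0,0,0],0],[[0,0,0],[0,0,0],0],[[0,0,0],[0,0,0],0],[[0,0,0],[0,0,0],0],[[0,0,0],[0,0,0],0],[[0,0,0],[0,0,0],0]]'
```

```text
clock: 18.75
tool_pos: [0.498, -0.1292, 0.1493]
tool_rot: [0.0, 1.0, -0.001, 0.001]
ft_force: [-1.4, 0.3, 5.2]
grip_width: 0.098
grasp_force: 45.0
```

The pad in b slides at about 6 N, and the bit held against 15 N in a without slipping, so b is the one. Pushing on to the collar.

```bash
python3 -m jog '[[[-0.01,0,0.12],[0,0,0],0],[[0,0,0.12],[0,0,0],0],[[0,0,0.12],[0,0,0],0],[[0,0,0.12],[0,0,0],0],[[0,0,0.12],[0,0,0],0],[[0,0,0.12],[0,0,0],0],[[0,0,0.12],[0,0,0],0],[[0,0,0.1],[0,0,0],0]]'
```

```text
clock: 19.75
tool_pos: [0.498, -0.1292, 0.1259]
tool_rot: [0.0, 1.0, -0.001, 0.001]
ft_force: [-0.3, 0.4, 7.2]
grip_width: 0.096
grasp_force: 45.0
```

```bash
python3 -m jog '[[[0,0,0.06],[0,0,0],0],[[0,0,0.06],[0,0,0],0],[[0,0,0.06],[0,0,0],0],[[0,0,0.05],[0,0,0],0],[[0,0,0.05],[0,0,0],0],[[0,0,0],[0,0,0],0],[[0,0,0],[0,0,0],0],[[0,0,0],[0,0,0],0]]'
```

```text
clock: 20.75
tool_pos: [0.4984, -0.1294, 0.1215]
tool_rot: [0.0, 1.0, -0.0, 0.001]
ft_force: [-6.3, 3.3, 20.1]
grip_width: 0.101
grasp_force: 45.0
```

```bash
python3 -m jog '[[[-0.02,0.01,0.06],[0,0,0],0],[[0,0,0.05],[0,0,0],0],[[0,0,0],[0,0,0],0],[[0,0,0],[0,0,0],0],[[0,0,0],[0,0,0],0],[[0,0,0],[0,0,0],0],[[0,0,0],[0,0,0],0],[[0,0,0],[0,0,0],0]]'
```

```text
clock: 21.75
tool_pos: [0.4988, -0.1295, 0.1213]
tool_rot: [0.0, 1.0, -0.0, 0.002]
ft_force: [-10.8, 7.8, 34.0]
grip_width: 0.096
grasp_force: 45.1
```

Solid at 34 N, so the collar is on the rim. I ease off, let go and retreat upward.

```bash
python3 -m jog '[[[0,0,-0.06],[0,0,0],0],[[0,0,-0.03],[0,0,0],0],[[0,0,0],[0,0,0],0.1],[[0,0,0],[0,0,0],0.25],[[0,0,0],[0,0,0],0.35],[[0,0,0],[0,0,0],0.4],[[0,0,0],[0,0,0],0.4],[[0,0,0],[0,0,0],0.4]]'
python3 -m jog '[[[0,0,-0.4],[0,0,0],0.4],[[0,0,-0.6],[0,0,0],0.4],[[0,0,-0.8],[0,0,0],0.4],[[0,0,-0.8],[0,0,0],0.4],[[0,0,-0.8],[0,0,0],0.4],[[0,0,-0.8],[0,0,0],0.4],[[0,0,-0.5],[0,0,0],0.4],[[0,0,0],[0,0,0],0.4]]'
python3 look.py w5 bit_collar bit_grip mouth_a
python3 - <<'E'
from h import *
s=grab_frame("side")[:,:,::-1];w=cv2.imread("pics/w5.png")
a=cv2.resize(s[170:250,290:390],(500,400),interpolation=cv2.INTER_CUBIC);b=cv2.resize(w[150:280,240:340],(300,400),interpolation=cv2.INTER_CUBIC)
cv2.imwrite("pics/end.png",np.hstack([a,b]))
E
```

```text
clock: 22.75
tool_pos: [0.4964, -0.1293, 0.1167]
tool_rot: [-0.0, 1.0, -0.001, -0.0]
ft_force: [0.2, 0.7, 0.3]
grip_width: 0.396
grasp_force: 0.0
clock: 23.75
tool_pos: [0.4972, -0.1296, 0.236]
tool_rot: [0.001, 1.0, -0.001, 0.001]
ft_force: [0.1, 0.3, -0.3]
grip_width: 0.4
grasp_force: 0.0
[ 0.49665341 -0.12934451  0.23476468]
bit_collar [(0.73, [0.5023, -0.133, 0.1063]), (0.17, [0.3647, -0.1597, 0.0001])]
bit_grip [(0.63, [0.5, -0.1295, 0.1392])]
mouth_a [(0.9, [0.5, -0.137, 0.1047]), (0.86, [0.492, -0.1898, 0.104]), (0.71, [0.4993, -0.0708, 0.1023])]
```

View pics/end.png

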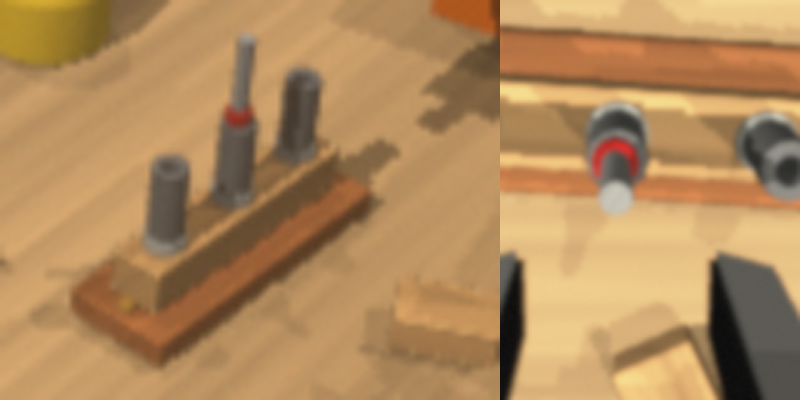

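The picture shows the bit upright in the middle tube, red collar at (238,117) directly on the rim, gripper clear and the other things in place.

```bash
python3 -c "
from station import *
print(close_job())"
```

```text
the job is handed in; nothing more can be done
None
```

The long drill bit is upright, point down, in the middle tube (b, whose pad gave way; a was jammed, c untried), with its red collar on the rim; I let go of it and handed the job in at about 24 s.

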